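# Index the click-stop port selector and inject

## Robot

A 6-joint arm with a two-finger parallel gripper is mounted at the origin on the work surface. World frame = base frame: x ahead of the robot, y to its left, z up, the work surface at z = 0. Lengths are in m, angles in rad, forces in N, time in s.
With the tool pointing down it reaches from about 0.25 to 0.725 m from the base axis. Payload 4 kg.
Tool frame: the origin (TCP) lies on the centre line of the jaws, within the pads' length; the fingertips stand 22 mm ahead of it and the grasp point (between the pads) lies 3 mm ahead of it; z points along the fingers, y is the line along which they close (so a half turn about z gives the same grasp; the last joint's range is limited). The gripper opens to 85 mm and grips with 20 to 120 N. Pads are 22 mm wide; open, the fingers measure 114 mm over their backs; the gripper's body (76 mm by 85 mm) begins 54 mm behind the grasp point. The pads swing forward as they close: fully open they stand 13 mm farther back than shut.
Start: joints at [-1.198, 0.241, 0.005, 1.335, 0, 1.571], TCP at [0.182, -0.466, 0.253] pointing down, gripper open.
Joint ranges: [-2.72, 2.72], [-1.05, 1.87], [-1.09, 1.28], [-1.99, 2.15], [-1.42, 1.44], [-3.14, 3.14]. Speed limits (rad/s): [2.79, 2.79, 3.14, 3.14, 3.14, 3.14].

## Interface

Orientations are given as a unit quaternion [x, y, z, w].
In Python, from workcell import bot gives the robot as it stands.
- The arm moves only by the shell command python3 -m inch 'ROWS'. ROWS is JSON, one flat list of numbers, 7 for each row, row after row: the shift along the world's x, y, z in mm, then the turn, a rotation vector about the world's x, y, z in rad, then the opening in per cent of the stroke, from 0 (shut) to 100 (fully open). A call has 1 to 8 rows; each row is the pose to reach, as a shift and turn from the pose commanded when the call began; what a row does not reach only later rows make up. A row lasts 1/12 s, in which the tool goes at most 41.7 mm and 7.16 degrees, less where a joint would pass 70% of its speed; a pose out of reach is approached as far as the arm can. A call with a gripper value outside its range is refused whole. The fingers move at their own pace and stop on an object; the grip force is fixed at half the most. Time passes only in rows, so rows that repeat a pose let the fingers close. It gives the time, the measured TCP pose, the force, the opening and the grip force at its end, in the units of the state.
- bot.get_obs(): the state, without advancing time (a new reading comes with each control period).
- bot.camera(name): name is "side" or "top" or "wrist"; returns the picture (400x640x3 uint8, blue, green, red); there is no depth.
- bot.camera_info(name): a dict with "intrinsics" (3x3 intrinsics, pixels), "distortion" ([k1, k2, p1, p2, k3] as OpenCV has them; the pictures are not rectified), "camera_from_world" (4x4, takes a point from world to camera coordinates); the wrist camera has in their place "hand_eye" (4x4, takes a point from camera to tool coordinates, whose origin is the TCP and whose axes are the flange's). Camera axes: x right, y down, z forward; pixel columns grow to the right and rows downward; lengths in m; the calibration is good to about 2 mm. A picture is of the moment at which its call begins: read the wrist's pose just before it. camera_info takes no time and is no camera call.
- bot.job_done(): hands the job in; it is judged then, once.
Trained networks look in the newest picture that a camera, given by its name, has taken for a name from the list of things; names that differ only in an ending like _2 or _b are one class to them, and where a whole thing is asked for, a point or a joint stands for the part that bears it (a point fixed in the world has none). Each returns a list of dicts, best first, with "confidence" (0 to 1); they miss things now and then, are a little off and sometimes report something else, mostly with a low value. They report only what shows in the picture. A call takes as long as a camera call. They do not tell look-alikes from the thing itself.
- bot.silhouettes(camera, target): "mask" (400x640 bool, what is visible of it) and "uv" ([column, row] in pixels, amid what is visible of it).
- bot.spot_point(camera, target): "uv" ([column, row] in pixels: a listed point, or the origin of a listed thing).
The state is a dict: "clock": time; "joint_pos": joint angles; "joint_vel": joint speeds; "tau": joint torques, N m; "eef_pos": TCP position; "tool_rot": TCP orientation; "ft_force": force on the tool from outside, world axes, zero at the start; "ft_torque": the same for the moment, N m; "grip_width": finger opening in m; "grasp_force": force on a finger pad.
Only numpy, scipy, OpenCV 4.12 (cv2) and the standard library are available. Lean on these libraries where they do the work, as an engineer would, in place of code of your own. Each camera call takes 0.05 s, during which the arm holds its last target. There are 200 camera calls.

## Task

Turn the push-to-turn port selector exactly four clicks clockwise (seen from above), never going past the fourth click or back past where it began: push its winged knob in gently to unlock it (about 6 to 7 mm, never as much as 10 mm), turn, and let it pop back out fully on the fourth click. Then throw the injection valve's lever all the way over to its other side, let go of everything and leave the other things on the bench where they are.

Things in the scene. Friction and masses are not known exactly. Their poses are not given: they have to be found in the camera images.
- console: White instrument box, fixed, 190 (x) x 160 (y) mm, 70 mm high; origin under its centre, z up. The selector knob's axis is the box's vertical centre line. An aluminium turret (84 mm across, ten black ticks) stands out of its top by 6 to 22 mm: THIS HEIGHT DIFFERS EACH TIME AND IS NOT REPORTED, find the knob by touch or sight. The knob sits on the turret.
- console_top (a point): Centre of the console's top face (70 mm up), on the knob's axis. Knob: black round skirt 58 mm across, upper face 21 mm over the turret's top when out, so 27 to 43 mm above this point; on it a grey upright wing 52 mm long, 16 thick, 32 high, white pointer line on top. Grip the wing across its thickness from above; fingertips may rest on the skirt and push it.
- selector (a joint): Knob angle (rad), 0 at the start with the wing along the console's x axis; grows clockwise seen from above (wing direction = console yaw minus this). One click 0.6283 rad, four 2.513. Pushed in, up to 0.1 N m pulls it to the nearest click. Out, pins lock it with about 0.1 rad play either way; it pops out only near a click; forcing it round while locked damages it. No end stops nearby.
- plunge (a joint): How far the knob (skirt and wing) is pushed straight down (m): 0 fully out, where the spring resists with 5 N; stiffness 1.5 N/mm. The knob turns freely from about 5 mm (13 N); it is damaged from 10 mm (20 N). It springs out by itself when let go on a click.
- valve: dark steel valve block, fixed, 150 (x) x 110 (y) mm, 45 mm high; origin under its centre. On its middle a grey block of 70 x 50 mm, 25 mm high, carries the lever, whose hinge runs along the valve's y axis, 67 mm above the valve's underside, over its centre.
- inject (a joint): angle of the injection lever (rad): at 0 it leans to the valve's -x side by 0.5 rad from upright, at 1.0 (its end stop) to the +x side by 0.5 rad. A steel rod of 10 mm with a black ball, 26 mm across, whose centre is 80 mm from the hinge. It stays where it is left; about 1 N at the ball moves it.
- inject_tip (a point): centre of the black ball on the end of the lever
- vial_rack: aluminium vial rack, loose, 160 x 75 mm, 50 mm high; origin under its centre
- solvent_a: clear bottle with blue cap, loose, 70 mm across, 150 mm high; origin under its centre
- solvent_b: amber bottle with blue cap, loose, 70 mm across, 150 mm high; origin under its centre
- beaker: clear open beaker, loose, 70 mm across, 80 mm high; origin under its centre
- wrench: small steel wrench, loose, lying flat, 140 mm long; origin under its middle
- tip_box: grey plastic box, loose, 120 x 85 mm, 60 mm high; origin under its centre
- column: bare steel tube, loose, lying, 22 mm across, 100 mm long; origin under its middle
There are look-alikes about, which are no part of the job. Several things have the shape of the valve; the one meant has the colours described above.

How it is judged:
By the outcome, as a careful person would: the job done as asked, in the order asked, and still so for the second after the job is handed in, with the robot touching nothing.
It also fails if it takes over 72 s, if anything falls off the work surface, if the arm or the gripper's body presses on something with over 40 N, if the wrist force passes 120 N, or if a joint passes its speed limit or range.

## Working session

There is one attempt and no reset: what is moved stays moved. The work goes in short steps, Python scripts to look and compute and a shell command to move; the robot and the scene stay as the last step left them, time stands still between calls to the robot, and variables do not carry over. Pictures are saved under pics/ and viewed, at most 10 in all, crops included, and the job is handed in when it is done.

```bash
ls; mkdir -p pics; cat > h.py <<'E'
import numpy as np, cv2
from scipy.spatial.transform import Rotation as R
from workcell import bot
def cam(name):
    i=bot.camera_info(name); K=np.array(i["intrinsics"]); d=np.array(i["distortion"])
    if name=="wrist":
        o=bot.get_obs(); T=np.eye(4); T[:3,:3]=R.from_quat(o["tool_rot"]).as_matrix(); T[:3,3]=o["eef_pos"]
        W=T@np.array(i["hand_eye"])
    else: W=np.linalg.inv(np.array(i["camera_from_world"]))
    return K,d,W
def ray(name,uv,z,c=None):
    K,d,W=c or cam(name)
    p=cv2.undistortPoints(np.array([[uv]],float),K,d)[0,0]
    v=W[:3,:3]@np.array([p[0],p[1],1]); o=W[:3,3]
    return o+v*(z-o[2])/v[2]
def proj(name,P,c=None):
    K,d,W=c or cam(name); C=np.linalg.inv(W)
    return cv2.projectPoints(np.array(P,float).reshape(-1,1,3),cv2.Rodrigues(C[:3,:3])[0],C[:3,3],K,d)[0][:,0]
E
python3 - <<'E'
from h import *
for n in("top","side"):
    im=bot.camera(n); cv2.imwrite(f"pics/{n}0.png",im)
    print(n, cam(n)[2][:3].round(3).tolist())
    for t in("console","console_top","valve","inject_tip"):
        for r in bot.spot_point(n,t)[:4]: 
            z={"console_top":.07,"inject_tip":.137}.get(t,0)
            print(t,np.round(r["uv"],1),round(r["confidence"],2),ray(n,r["uv"],z).round(3))
o=bot.get_obs();print(o["clock"],o["eef_pos"],o["tool_rot"],o["grip_width"])
E
```

```text
pics
top [[-0.11, -0.968, 0.224, 0.251], [-0.994, 0.108, -0.021, 0.015], [-0.004, -0.225, -0.974, 1.473]]
console [390.7 200.5] 0.76 [ 0.563 -0.233  0.   ]
console_top [391.5 197. ] 0.68 [ 0.557 -0.225  0.07 ]
console_top [313.4 265.6] 0.51 [0.391 0.013 0.07 ]
valve [242.  221.2] 0.88 [0.549 0.205 0.   ]
valve [214.9 154.1] 0.84 [0.763 0.271 0.   ]
valve [251.  297.6] 0.58 [0.328 0.198 0.   ]
inject_tip [238.6 216.5] 0.51 [0.535 0.196 0.137]
inject_tip [206.8 158.2] 0.51 [0.706 0.27  0.137]
inject_tip [246.4 311.3] 0.47 [0.288 0.195 0.137]
side [[-0.927, -0.25, 0.281, 0.287], [-0.376, 0.613, -0.695, 0.661], [0.002, -0.749, -0.662, 0.765]]
console [342.7 187. ] 0.84 [ 0.554 -0.227  0.   ]
console_top [341.9 169.3] 0.61 [ 0.561 -0.228  0.07 ]
valve [202. 288.] 0.73 [ 0.75   0.278 -0.   ]
valve [288.5 288.9] 0.66 [0.549 0.2   0.   ]
valve [373.9 316.9] 0.59 [0.332 0.194 0.   ]
inject_tip [204.6 255.5] 0.54 [0.712 0.274 0.137]
inject_tip [399.5 288.5] 0.53 [0.293 0.196 0.137]
inject_tip [292.9 250.1] 0.43 [0.538 0.186 0.137]
inject_tip [236.  231.1] 0.32 [0.688 0.184 0.137]
0.5 [ 0.18211155 -0.46565371  0.25329502] [ 9.82678195e-01  1.85320170e-01 -1.32350135e-05 -1.33804732e-05] 0.08519968056269782
```

View pics/top0.png

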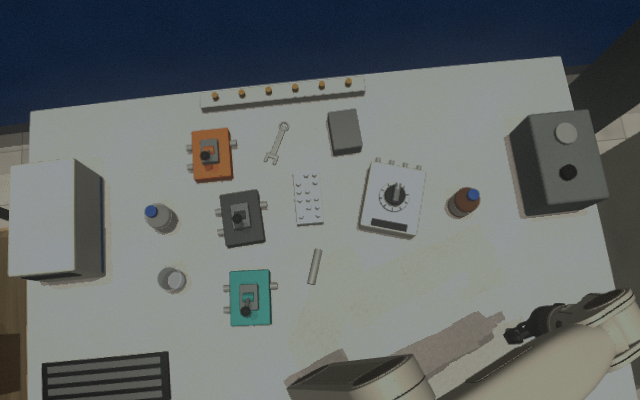

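View pics/side0.png

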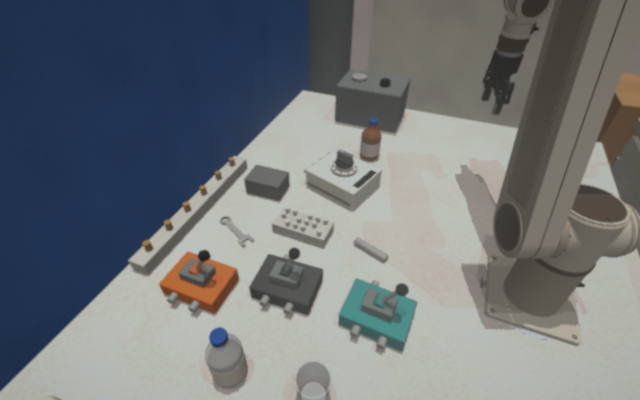

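The top view shows the white console near (393,198), with its wing about along the image vertical. The dark valve sits near (241,220), between the orange one at (212,155) and the teal one at (250,298), which are look-alikes. The amber bottle is at (463,203).

```bash
python3 - <<'E'
from h import *
for uv in[(370,162),(425,168),(415,235),(361,227)]: print(ray("top",uv,.07).round(3))
print(np.array(bot.camera_info("wrist")["hand_eye"]).round(3).tolist(), bot.camera_info("wrist")["intrinsics"])
for t in("solvent_b","solvent_a"):
  for r in bot.spot_point("top",t)[:2]: print(t,ray("top",r["uv"],0).round(3),r["confidence"])
E
python3 -m inch '[42,27,10,0,0,0,100, 84,54,20,0,0,0,100, 125,80,30,0,0,0,100, 160,100,40,0,0,0,100, 195,125,40,0,0,0,100, 230,150,50,0,0,0,100, 265,170,50,0,0,0,100, 290,185,50,0,0,0,100]'
```

```text
[ 0.665 -0.179  0.07 ]
[ 0.631 -0.332  0.07 ]
[ 0.444 -0.274  0.07 ]
[ 0.483 -0.129  0.07 ]
[[0.0, -0.964, -0.265, 0.066], [1.0, 0.001, -0.001, 0.001], [0.001, -0.265, 0.964, -0.119], [0.0, 0.0, 0.0, 1.0]] [[318.47427767   0.         322.39665616]
 [  0.         318.47427767 193.94016291]
 [  0.           0.           1.        ]]
solvent_b [0.576 0.426 0.   ] 0.71
solvent_b [ 0.528 -0.439  0.   ] 0.69
solvent_a [0.576 0.426 0.   ] 0.71
solvent_a [ 0.528 -0.439  0.   ] 0.69
clock: 1.27
eef_pos: [0.4608, -0.2873, 0.3038]
tool_rot: [0.983, 0.185, 0.001, 0.001]
ft_force: [0.9, -1.0, -0.0]
grip_width: 0.085
grasp_force: 0.0
```

```bash

python3 -m inch '[15,10,0,0,0,-0.12,100, 30,20,0,0,0,-0.24,100, 45,30,0,0,0,-0.36,100, 60,40,0,0,0,-0.48,100, 80,50,0,0,0,-0.60,100, 95,59,0,0,0,-0.633,100, 95,59,0,0,0,-0.633,100, 95,59,0,0,0,-0.633,100]'
python3 - <<'E'
from h import *
o=bot.get_obs(); print(o["joint_pos"])
c=cam("wrist"); im=bot.camera("wrist"); cv2.imwrite("pics/w1.png",im); np.save("c1.npy",c[2])
for t in("console","console_top"):
  for r in bot.spot_point("wrist",t)[:2]: print(t,np.round(r["uv"]),r["confidence"],ray("wrist",r["uv"],0 if t=="console" else .07,c).round(4))
E
```

```text
clock: 1.93
eef_pos: [0.5546, -0.229, 0.3022]
tool_rot: [0.992, -0.129, -0.0, 0.0]
ft_force: [-0.5, -0.2, -0.2]
grip_width: 0.0851
grasp_force: 0.0
[-3.91418232e-01  4.37268579e-01  4.10388517e-01  1.54485645e+00
 -2.55196729e-04  3.00815068e+00]
```

View pics/w1.png

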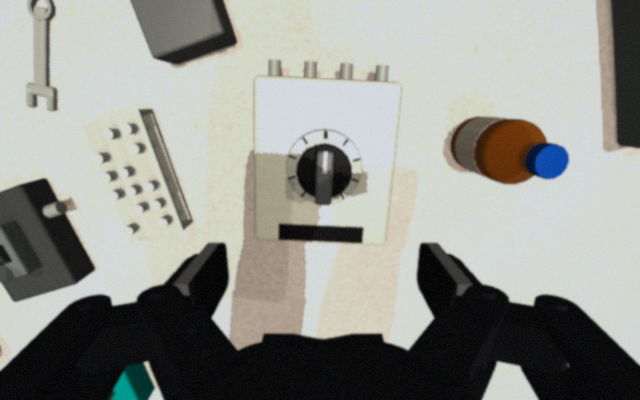

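The wrist view shows the console with top-face corners near (256,76), (400,82), (386,243) and (256,238), and the knob at (324,172). J6 is at 3.0 and rises with clockwise turning, so I'll use the half-turned grasp.

```bash

S='python3 -m inch'
python3 -m inch '[0,0,0,0,0,0.125,100, 0,0,0,0,0,0.25,100, 0,0,0,0,0,0.375,100, 0,0,0,0,0,0.5,100, 0,0,0,0,0,0.625,100, 0,0,0,0,0,0.75,100, 0,0,0,0,0,0.875,100, 0,0,0,0,0,1.0,100]' | tail -5 | head -1
python3 -m inch '[0,0,0,0,0,0.125,100, 0,0,0,0,0,0.25,100, 0,0,0,0,0,0.375,100, 0,0,0,0,0,0.5,100, 0,0,0,0,0,0.625,100, 0,0,0,0,0,0.75,100, 0,0,0,0,0,0.875,100, 0,0,0,0,0,1.0,100]' | tail -5 | head -1
python3 -m inch '[0,0,-8,0,0,0.125,100, 0,0,-16,0,0,0.25,100, 0,0,-24,0,0,0.375,100, 0,0,-32,0,0,0.5,100, 0,0,-40,0,0,0.625,100, 0,0,-40,0,0,0.75,100, 0,0,-40,0,0,0.875,100, 0,0,-40,0,0,1.0,100]' | tail -5 | head -1
python3 -m inch '[0,0,0,0,0,0.12,100, 0,0,0,0,0,0.14,100, 0,0,0,0,0,0.14,100, 0,0,0,0,0,0.14,100]'
python3 - <<'E'
from h import *
o=bot.get_obs(); print(o["joint_pos"].round(3))
c=cam("wrist"); im=bot.camera("wrist"); np.save("c2.npy",c[2]); np.save("w2.npy",im)
for t in("console","console_top"):
  for r in bot.spot_point("wrist",t)[:2]: print(t,np.round(r["uv"]),r["confidence"],ray("wrist",r["uv"],0 if t=="console" else .07,c).round(4))
# rectified map at z=.07, 0.5mm/px centred on (0.556,-0.228), up = +x
n=480; u,v=np.meshgrid(np.arange(n),np.arange(n))
def rect(z):
    P=np.stack([.556+(240-v)*.0005,-.228-(u-240)*.0005,np.full(u.shape,z)],-1)
    m=proj("wrist",P,c).reshape(n,n,2).astype(np.float32); return cv2.remap(im,m[...,0],m[...,1],cv2.INTER_LINEAR)
cv2.imwrite("pics/r2.png",rect(.07))
E
```

```text
eef_pos: [0.5533, -0.2304, 0.3032]
eef_pos: [0.5533, -0.2304, 0.3032]
eef_pos: [0.5532, -0.2303, 0.2629]
clock: 4.42
eef_pos: [0.5537, -0.23, 0.263]
tool_rot: [0.132, 0.991, -0.0, 0.0]
ft_force: [-0.8, -0.2, 0.6]
grip_width: 0.0855
grasp_force: 0.0
[-0.394  0.44   0.315  1.445 -0.    -0.129]
```

View pics/r2.png

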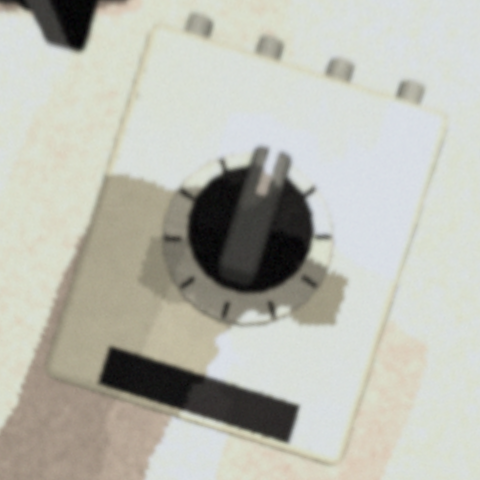

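The map rectified at z=0.07 shows console corners near (150,28), (446,118), (335,463) and (50,372). That gives a yaw of about -0.30, with the knob centred near (250,235). I'll fit edges in both wrist views, taken a half turn apart, and average them to cancel hand-eye errors.

```bash
cat > fit.py <<'E'
from h import *
K,d,_=cam("wrist")
n=480; u,v=np.meshgrid(np.arange(n),np.arange(n))
def rect(im,W,z):
    P=np.stack([.556+(240-v)*.0005,-.228-(u-240)*.0005,np.full(u.shape,z)],-1)
    m=proj("wrist",P,(K,d,W)).reshape(n,n,2).astype(np.float32); return cv2.remap(im,m[...,0],m[...,1],cv2.INTER_LINEAR)
if __name__=="__main__":
  cn=np.array([(150,28),(446,118),(335,463),(50,372)],float)
  for k,im,W in((1,cv2.imread("pics/w1.png"),np.load("c1.npy")),(2,np.load("w2.npy"),np.load("c2.npy"))):
    r=rect(im,W,.07); g=cv2.GaussianBlur(r,(0,0),2).astype(float).sum(2)
    L=[]
    for i in range(4):
        a,b=cn[i],cn[(i+1)%4]; t=(b-a)/np.linalg.norm(b-a); nn=np.array([t[1],-t[0]]) # outward
        pts=[]
        for s in np.linspace(.1,.9,60):
            p=a+s*(b-a); q=p+np.arange(-14,15)[:,None]*nn
            f=cv2.remap(g.astype(np.float32),q[:,0].astype(np.float32)[None],q[:,1].astype(np.float32)[None],1)[0]
            e=np.abs(np.diff(f)); pts.append(p+(np.argmax(e)-13.5)*nn)
        l=cv2.fitLine(np.array(pts,np.float32),cv2.DIST_HUBER,0,.01,.01).ravel()
        L.append(l); print(k,i,"dir",round(float(np.arctan2(l[1],l[0])%np.pi),3))
    X=[]
    for i in range(4):
        l,m=L[i],L[(i+1)%4]; s=np.linalg.solve(np.c_[l[:2],-m[:2]],m[2:]-l[2:]); X.append(l[2:]+s[0]*l[:2])
    X=np.array(X); c=X.mean(0); print(X.round().tolist(),"centre",(.556+(240-c[1])*.0005).round(4),(-.228-(c[0]-240)*.0005).round(4),
      "sizes mm",[(np.linalg.norm(X[i]-X[i-1])/2).round(1) for i in range(4)])
E
python3 fit.py
```

```text
1 0 dir 0.302
1 1 dir 1.878
1 2 dir 0.301
1 3 dir 1.872
[[448.0, 110.0], [337.0, 458.0], [48.0, 368.0], [156.0, 19.0]] centre 0.5567 -0.2316 sizes mm [np.float32(152.8), np.float32(182.5), np.float32(151.6), np.float32(182.7)]
2 0 dir 0.301
2 1 dir 1.877
2 2 dir 0.307
2 3 dir 1.903
[[447.0, 114.0], [338.0, 459.0], [37.0, 364.0], [154.0, 23.0]] centre 0.556 -0.2299 sizes mm [np.float32(153.4), np.float32(180.8), np.float32(158.0), np.float32(179.9)]
```

```bash

python3 -m inch '[3,-1,-15,0,0,-0.038,60, 3,-1,-35,0,0,-0.038,35, 3,-1,-60,0,0,-0.038,35, 3,-1,-85,0,0,-0.038,35, 3,-1,-95,0,0,-0.038,35, 3,-1,-95,0,0,-0.038,35, 3,-1,-95,0,0,-0.038,35]'
python3 - <<'E'
from h import *
im=bot.camera("wrist"); cv2.imwrite("pics/w3.png",im)
E
```

```text
clock: 5.15
eef_pos: [0.5571, -0.2305, 0.1679]
tool_rot: [0.149, 0.989, 0.0, -0.0]
ft_force: [0.1, 0.7, 0.2]
grip_width: 0.0298
grasp_force: 0.0
```

View pics/w3.png

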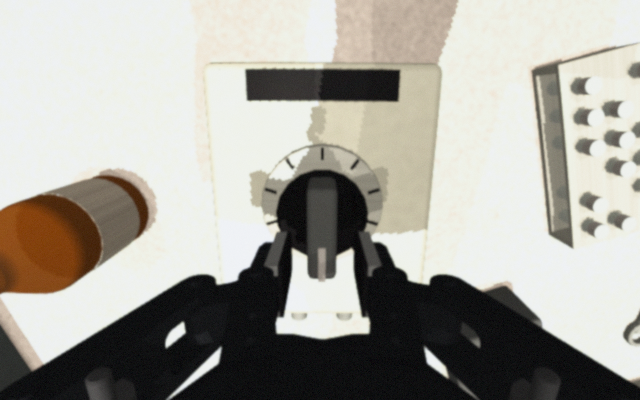

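The wing, at columns 308–338, is upright in the image and centred between the fingers, at columns 283 and 365. Now I'll feel for the skirt.

```bash

python3 -m inch '[0,0,-10,0,0,0,35, 0,0,-20,0,0,0,35, 0,0,-26,0,0,0,35, 0,0,-28,0,0,0,35, 0,0,-28,0,0,0,35]' | egrep 'eef|ft_f'
python3 -m inch '[0,0,-2,0,0,0,35, 0,0,-4,0,0,0,35, 0,0,-4,0,0,0,35]'| egrep 'eef|ft_f'
```

```text
eef_pos: [0.5565, -0.2303, 0.1387]
ft_force: [-0.1, 1.1, -0.2]
eef_pos: [0.5571, -0.2306, 0.1356]
ft_force: [-0.2, 0.6, -0.7]
```

```bash

python3 -m inch '[0,0,-2,0,0,0,35, 0,0,-4,0,0,0,35, 0,0,-4,0,0,0,35]'| egrep 'eef|ft_f'
```

```text
eef_pos: [0.5569, -0.2305, 0.1313]
ft_force: [-0.1, 0.4, 0.4]
```

```bash

python3 -m inch '[0,0,-2,0,0,0,35, 0,0,-3,0,0,0,35, 0,0,-3,0,0,0,35]'| egrep 'eef|ft_f'
```

```text
eef_pos: [0.5569, -0.2305, 0.1284]
ft_force: [-0.1, -0.8, -0.3]
```

```bash

python3 -m inch '[0,0,-2,0,0,0,35, 0,0,-3,0,0,0,35, 0,0,-3,0,0,0,35]'| egrep 'eef|ft_f'
```

```text
eef_pos: [0.557, -0.2305, 0.1254]
ft_force: [-0.2, -0.3, 0.2]
```

```bash

python3 -m inch '[0,0,-2,0,0,0,35, 0,0,-3,0,0,0,35, 0,0,-3,0,0,0,35]'| egrep 'eef|ft_f'
```

```text
eef_pos: [0.5573, -0.2306, 0.1231]
ft_force: [-0.0, -1.1, -0.1]
```

```bash

python3 -m inch '[0,0,-2,0,0,0,35, 0,0,-3,0,0,0,35, 0,0,-3,0,0,0,35]'| egrep 'eef|ft_f'
```

```text
eef_pos: [0.5575, -0.2307, 0.121]
ft_force: [-2.4, 1.2, 9.1]
```

```bash

python3 -m inch '[0,0,-2,0,0,0,35, 0,0,-2,0,0,0,35, 0,0,-2,0,0,0,35]'| egrep 'eef|ft_f'
```

```text
eef_pos: [0.5576, -0.2307, 0.1197]
ft_force: [-3.3, 1.7, 10.9]
```

```bash

python3 -m inch '[0,0,4,0,0,0,35, 0,0,8,0,0,0,35, 0,0,8,0,0,0,30, 0,0,8,0,0,0,25, 0,0,8,0,0,0,21, 0,0,8,0,0,0,18]'
python3 -m inch '[0,0,0,0,0,0,16, 0,0,0,0,0,0,14, 0,0,0,0,0,0,10, 0,0,0,0,0,0,5, 0,0,0,0,0,0,5,0,0,0,0,0,0,5,0,0,0,0,0,0,5]'; python3 -c "
from h import *
print(bot.get_obs()['ft_torque'])"
```

```text
clock: 7.87
eef_pos: [0.5567, -0.2308, 0.1251]
tool_rot: [0.149, 0.989, -0.0, -0.001]
ft_force: [-0.6, -1.0, 1.5]
grip_width: 0.0158
grasp_force: 17.5
clock: 8.45
eef_pos: [0.5567, -0.2307, 0.1253]
tool_rot: [0.149, 0.989, -0.0, -0.001]
ft_force: [-0.1, -2.1, -3.9]
grip_width: 0.0152
grasp_force: 58.4
[-0.51851978  0.21130507  0.02779387]
```

```bash

python3 -m inch '[0,0,-2,0,0,0,5, 0,0,-4,0,0,0,5, 0,0,-5,0,0,0,5, 0,0,-5,0,0,0,5]'|egrep 'eef|ft_|gra'
```

```text
eef_pos: [0.5569, -0.2308, 0.1224]
ft_force: [-5.0, -0.6, 9.4]
grasp_force: 60.0
```

```bash

python3 -m inch '[0,0,-2,0,0,0,5, 0,0,-4,0,0,0,5, 0,0,-4,0,0,0,5, 0,0,-4,0,0,0,5]'|egrep 'eef|ft_|gra'
```

```text
eef_pos: [0.557, -0.2308, 0.1196]
ft_force: [-7.3, -0.7, 12.4]
grasp_force: 60.7
```

```bash

python3 -m inch '[-1,0,-1,0,0,0,5, -1,0,-2,0,0,0,5, -1,0,-2,0,0,0,5, -1,0,-2,0,0,0,5]'|egrep 'eef|ft_|gra'
```

```text
eef_pos: [0.5568, -0.2308, 0.1184]
ft_force: [-6.2, -0.0, 14.9]
grasp_force: 61.0
```

```bash

python3 -m inch '[0,0,0,0,0,-0.06,5, 0,0,0,0,0,-0.12,5, 0,0,0,0,0,-0.2,5, 0,0,0,0,0,-0.3,5, 0,0,0,0,0,-0.3,5]'|egrep 'eef|ft_|gra|rot|wid'; python3 -c "
from h import *
print(bot.get_obs()['ft_torque'])"
```

```text
eef_pos: [0.5567, -0.2309, 0.1184]
tool_rot: [0.297, 0.955, -0.0, 0.002]
ft_force: [-5.1, -0.2, 14.9]
grip_width: 0.0148
grasp_force: 61.1
[0.07095393 1.56996831 0.01479393]
```

```bash

python3 -m inch '[0,0,0,0,0,-0.12,5, 0,0,0,0,0,-0.24,5, 0,0,0,0,0,-0.36,5, 0,0,0,0,0,-0.48,5, 0,0,0,0,0,-0.6,5, 0,0,0,0,0,-0.72,5, 0,0,0,0,0,-0.84,5, 0,0,0,0,0,-0.9,5]'|egrep 'eef|ft_|gra|rot|wid'; python3 -c "
from h import *
print(bot.get_obs()['ft_torque'])"
```

```text
eef_pos: [0.5564, -0.2312, 0.1183]
tool_rot: [0.684, 0.73, 0.0, 0.002]
ft_force: [-7.1, 0.4, 15.0]
grip_width: 0.015
grasp_force: 61.0
[-0.11743242  1.69870192 -0.02496191]
```

```bash

python3 -m inch '[0,0,0,0,0,-0.12,5, 0,0,0,0,0,-0.24,5, 0,0,0,0,0,-0.36,5, 0,0,0,0,0,-0.48,5, 0,0,0,0,0,-0.6,5, 0,0,0,0,0,-0.72,5, 0,0,0,0,0,-0.84,5, 0,0,0,0,0,-0.9,5]'|egrep 'eef|ft_|gra|rot|wid'; python3 -c "
from h import *
print(bot.get_obs()['ft_torque'])"
```

```text
eef_pos: [0.556, -0.231, 0.1182]
tool_rot: [0.933, 0.36, 0.0, 0.001]
ft_force: [-7.2, -0.6, 15.4]
grip_width: 0.0149
grasp_force: 61.1
[-0.03890002  1.87333136  0.13379287]
```

```bash

python3 -m inch '[0,0,0,0,0,-0.1,5, 0,0,0,0,0,-0.2,5, 0,0,0,0,0,-0.3,5, 0,0,0,0,0,-0.36,5, 0,0,0,0,0,-0.395,5, 0,0,0,0,0,-0.395,5, 0,0,0,0,0,-0.395,5]'|egrep 'eef|ft_|gra|rot|wid'; python3 -c "
from h import *
o=bot.get_obs();print(o['ft_torque'],o['tool_rot'],2*np.arctan2(o['tool_rot'][1],o['tool_rot'][0]))"
```

```text
eef_pos: [0.5559, -0.2309, 0.1181]
tool_rot: [0.985, 0.172, 0.001, 0.001]
ft_force: [-7.5, -0.1, 15.2]
grip_width: 0.0149
grasp_force: 61.1
[-0.00903866  1.84859209 -0.05712641] [9.85041311e-01 1.72315130e-01 6.08318957e-04 8.61521576e-04] 0.34635914306959115
```

```bash

python3 -m inch '[0,0,2,0,0,0,5, 0,0,4,0,0,0,5, 0,0,6,0,0,0,5, 0,0,8,0,0,0,5, 0,0,9,0,0,0,5, 0,0,9,0,0,0,5]'|egrep 'eef|ft_|gra|rot|wid'; python3 -c "
from h import *
o=bot.get_obs();print(o['ft_torque'])"
```

```text
eef_pos: [0.5558, -0.2309, 0.1249]
tool_rot: [0.985, 0.172, -0.0, 0.0]
ft_force: [-3.9, -2.5, 5.2]
grip_width: 0.0152
grasp_force: 59.5
[-0.41632839  1.10654218 -0.0245576 ]
```

```bash

python3 -m inch '[0,0,1,0,0,0,5, 0,0,1,0,0,0,20, 0,0,1,0,0,0,30, 0,0,1,0,0,0,40, 0,0,1,0,0,0,45, 0,0,8,0,0,0,45, 0,0,20,0,0,0,45, 0,0,40,0,0,0,45]'|egrep 'eef|ft_|gra|rot|wid'
python3 -m inch '[0,0,30,0,0,0,45, 0,0,60,0,0,0,45, 0,0,90,0,0,0,45, 0,0,120,0,0,0,45, 0,0,120,0,0,0,45, 0,0,120,0,0,0,45]'|egrep 'clo|eef|ft_|rot|wid'
python3 - <<'E'
from fit import *
c=cam("wrist"); im=bot.camera("wrist"); np.save("w4.npy",im); np.save("c4.npy",c[2])
cv2.imwrite("pics/r4.png",rect(im,c[2],.10))
for n in("top","side","wrist"):
  if n!="wrist": bot.camera(n)
  for t in("inject_tip","valve"):
    for r in bot.spot_point(n,t)[:4]:
      print(n,t,np.round(r["uv"],1),round(r["confidence"],2),ray(n,r["uv"],.137 if t=="inject_tip" else 0).round(3))
E
```

```text
eef_pos: [0.5551, -0.2298, 0.1623]
tool_rot: [0.985, 0.173, -0.002, -0.001]
ft_force: [-0.4, 0.1, 0.3]
grip_width: 0.0385
grasp_force: 0.0
clock: 13.45
eef_pos: [0.5575, -0.2309, 0.2869]
tool_rot: [0.985, 0.173, 0.003, 0.002]
ft_force: [-0.5, 0.5, -0.7]
grip_width: 0.0385
top inject_tip [204.  157.7] 0.66 [0.709 0.277 0.137]
top inject_tip [245.9 311.7] 0.56 [0.287 0.197 0.137]
top inject_tip [242.3 217. ] 0.45 [0.533 0.186 0.137]
top valve [218.  157.3] 0.82 [0.752 0.262 0.   ]
top valve [246.2 221.5] 0.71 [0.547 0.193 0.   ]
top valve [250.7 297.9] 0.7 [0.327 0.199 0.   ]
side inject_tip [293.7 249.8] 0.64 [0.536 0.185 0.137]
side inject_tip [269.3 189.1] 0.5 [0.687 0.016 0.137]
side inject_tip [401.6 288.6] 0.49 [0.289 0.195 0.137]
side inject_tip [203.8 251.1] 0.42 [0.722 0.264 0.137]
side valve [288.4 288. ] 0.88 [0.551 0.198 0.   ]
side valve [205.1 285.9] 0.8 [0.746 0.27  0.   ]
side valve [374.3 319.4] 0.77 [0.33 0.2  0.  ]
wrist inject_tip [118.1 217.4] 0.38 [ 0.466 -0.068  0.137]
```

View pics/r4.png

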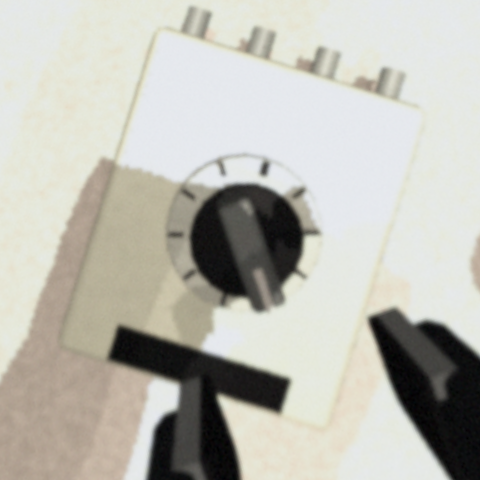

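The wing now points down-right in the image, pointer at (262,290). This agrees with -0.30-2.51 rad, so the fourth click is reached and the knob is out. Next is the dark valve, near (0.549,0.198).

```bash

python3 -m inch '[-3,30,5,0,0,0.12,20, -6,65,10,0,0,0.24,0, -9,100,13,0,0,0.36,0, -12,135,13,0,0,0.48,0, -15,170,13,0,0,0.6,0, -18,205,13,0,0,0.72,0, -20,240,13,0,0,0.84,0, -22,270,13,0,0,0.96,0]'|egrep 'eef'
python3 -m inch '[-2,35,5,0,0,0.12,0, -5,70,10,0,0,0.24,0, -5,100,20,0,0,0.26,0, -5,110,20,0,0,0.26,0, -5,110,20,0,0,0.26,0, -5,110,20,0,0,0.26,0]'|egrep 'clo|eef|ft_|rot|wid'
python3 - <<'E'
from h import *
o=bot.get_obs();print(o["joint_pos"].round(2))
c=cam("wrist"); im=bot.camera("wrist"); cv2.imwrite("pics/w5.png",im); np.save("c5.npy",c[2])
for t in("inject_tip","valve"):
    for r in bot.spot_point("wrist",t)[:4]:
      print(t,np.round(r["uv"],1),round(r["confidence"],2),ray("wrist",r["uv"],.137 if t=="inject_tip" else 0,c).round(3))
E
```

```text
eef_pos: [0.5336, 0.0416, 0.2967]
clock: 15.07
eef_pos: [0.529, 0.1493, 0.3162]
tool_rot: [0.708, 0.706, -0.001, 0.0]
ft_force: [-0.2, 0.3, -0.5]
grip_width: 0.0003
[ 0.28  0.33  0.28  1.53 -0.    1.85]
inject_tip [533.2  35.7] 0.88 [0.713 0.277 0.137]
inject_tip [ 69.7 127.4] 0.86 [0.289 0.2   0.137]
inject_tip [325.  126.4] 0.58 [0.531 0.198 0.137]
valve [339.9 114.5] 0.97 [0.551 0.206 0.   ]
valve [172.3 120.9] 0.64 [0.325 0.199 0.   ]
valve [492.8  59.8] 0.58 [0.748 0.275 0.   ]
```

View pics/w5.png

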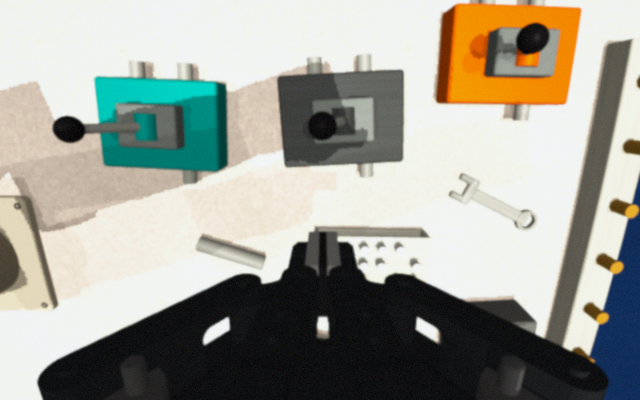

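The dark valve's top face spans about (279,72)–(403,165). Its ball is at (322,125), left of the block's middle at (344,119). I'll triangulate the ball from all three cameras and get the body's centre and yaw.

```bash
python3 - <<'E'
from h import *
cw=(*cam("wrist")[:2],np.load("c5.npy"))
obs=[("wrist",(321.5,125),cw),("top",(240,217),None),("side",(293.5,252.5),None)]
A=np.zeros((3,3));b=np.zeros(3)
for n,uv,c in obs:
    p=ray(n,uv,.1,c);q=ray(n,uv,.2,c);d=(q-p)/np.linalg.norm(q-p);M=np.eye(3)-np.outer(d,d);A+=M;b+=M@p
P=np.linalg.solve(A,b);print("ball",P.round(4))
for n,uv,c in obs: print(n,proj(n,P,c).round(1),uv)
X=np.array([ray("wrist",uv,.045,cw) for uv in[(279,75),(403,70),(403,164),(286,166)]]);print(X.round(3),X.mean(0).round(4))
for uv in [(313,97),(375,97),(375,142),(313,142)]: print(ray("wrist",uv,.07,cw).round(4))
E
```

```text
ball [0.5304 0.1956 0.1418]
wrist [[324.8 129.5]] (321.5, 125)
top [[238.5 217.9]] (240, 217)
side [[293.9 252.7]] (293.5, 252.5)
[[0.478 0.252 0.045]
 [0.621 0.257 0.045]
 [0.628 0.147 0.045]
 [0.483 0.145 0.045]] [0.5525 0.1999 0.045 ]
[0.5178 0.226  0.07  ]
[0.5861 0.2259 0.07  ]
[0.588  0.1765 0.07  ]
[0.5173 0.1767 0.07  ]
```

```bash

python3 -m inch '[-22,24,0,0,0,0.02,0, -44,48,0,0,0,0.02,0, -44,48,-35,0,0,0.02,0, -44,48,-70,0,0,0.02,0, -44,48,-105,0,0,0.02,0, -44,48,-140,0,0,0.02,0, -44,48,-165,0,0,0.02,0, -44,48,-175,0,0,0.02,0]'|egrep 'eef|ft_'
python3 -m inch '[0,0,-4,0,0,0,0, 8,0,-4,0,0,0,0, 16,0,-4,0,0,0,0, 24,0,-4,0,0,0,0, 32,0,-4,0,0,0,0, 40,0,-4,0,0,0,0, 48,0,-4,0,0,0,0, 48,0,-4,0,0,0,0]'|egrep 'eef|ft_'
python3 -c "
from h import *
bot.camera('wrist')
for n in ('top','side','wrist'):
  if n!='wrist': bot.camera(n)
  for r in bot.spot_point(n,'inject_tip')[:3]: print(n,r['uv'],ray(n,r['uv'],.145).round(3))"
```

```text
eef_pos: [0.4826, 0.1948, 0.1375]
ft_force: [0.0, -1.1, -0.6]
eef_pos: [0.5355, 0.1977, 0.1383]
ft_force: [0.7, 0.2, -0.5]
top [205.4, 157.1] [0.707 0.272 0.145]
side [399.6, 287.8] [0.293 0.2   0.145]
side [278.3, 244.8] [0.571 0.19  0.145]
side [201.7, 249.6] [0.723 0.267 0.145]
wrist [393.2, 275.8] [0.56  0.2   0.145]
```

```bash

python3 -m inch '[6,0,0,0,0,0,0, 12,0,0,0,0,0,0, 18,0,0,0,0,0,0, 24,0,0,0,0,0,0, 24,0,0,0,0,0,0]'|egrep 'eef|ft_'
python3 -m inch '[4,0,0,0,0,0,0, 7,0,0,0,0,0,0, 10,0,0,0,0,0,0, 10,0,0,0,0,0,0]'|egrep 'eef|ft_'
```

```text
eef_pos: [0.5586, 0.1974, 0.1376]
ft_force: [-0.0, 1.0, -0.8]
eef_pos: [0.5647, 0.1973, 0.1373]
ft_force: [-8.0, -0.1, 3.1]
```

```bash

python3 -m inch '[2,0,0,0,0,0,0, 4,0,0,0,0,0,0, 4,0,0,0,0,0,0]'|egrep 'eef|ft_'
python3 -m inch '[-15,0,0,0,0,0,0, -45,0,0,0,0,0,0, -60,0,0,0,0,0,0, -60,0,40,0,0,0,0, -60,0,80,0,0,0,0, -60,0,120,0,0,0,0, -60,-20,150,0,0,0,0, -60,-40,160,0,0,0,0]'|egrep 'eef|ft_|clo'
python3 - <<'E'
from h import *
c=cam("wrist"); a=bot.camera("wrist"); b=bot.camera("top")
uv={}
for n in("wrist","top","side"):
  if n=="side": s=bot.camera("side")
  for r in bot.spot_point(n,"inject_tip")[:4]: print(n,np.round(r["uv"],1),round(r["confidence"],2),ray(n,r["uv"],.137).round(3))
sc=cv2.resize(s[120:340,180:420],(480,440)); tc=cv2.resize(b[140:250,200:440],(480,220))
cv2.imwrite("pics/f.png",np.vstack([cv2.resize(a,(480,300)),tc])); cv2.imwrite("pics/fs.png",sc)
E
```

```text
eef_pos: [0.5651, 0.1973, 0.1373]
ft_force: [-17.3, -0.7, 8.2]
clock: 18.52
eef_pos: [0.5134, 0.1584, 0.3041]
ft_force: [-0.1, -0.1, -0.0]
wrist [ 73.  134.4] 0.75 [0.288 0.198 0.137]
wrist [407.6 134.2] 0.72 [0.586 0.201 0.137]
wrist [554.4  52.2] 0.72 [0.706 0.273 0.137]
side [400.9 288.4] 0.59 [0.29  0.195 0.137]
side [267.7 243.7] 0.57 [0.599 0.19  0.137]
side [202.5 252.3] 0.47 [0.722 0.268 0.137]
```

View pics/f.png

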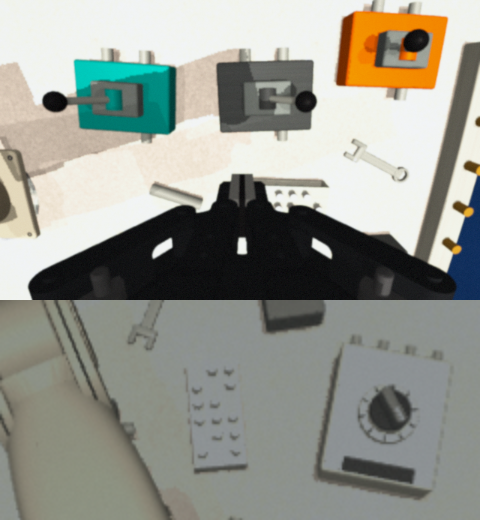

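View pics/fs.png

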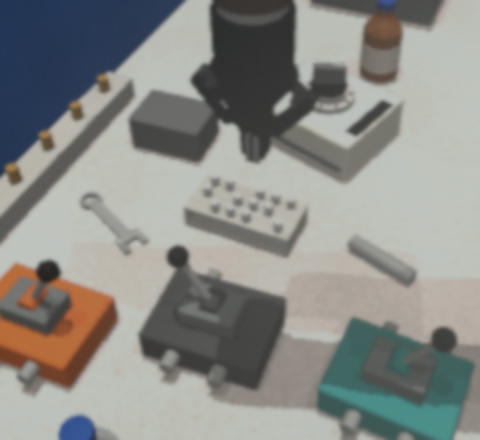

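The dark valve's ball now leans fully to +x, at about x = 0.59 against a hinge at 0.552, and it stopped firmly at the end stop. The knob sits turned on its turret, nothing else has moved, and the gripper is clear.

```bash
python3 -c "
from workcell import bot
print(bot.job_done())"
```

```text
the job is handed in; nothing more can be done
None
```

The selector is turned four clicks clockwise and released, the dark valve's lever is against its +x end stop, the gripper is clear, and the job was handed in at about 19 s; the hand-in returned no verdict.

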